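Pin the jig spindle

ROBOT

A 6-joint arm with a two-finger parallel gripper is mounted at the origin on the work surface. World frame = base frame: x ahead of the robot, y to its left, z up, the work surface at z = 0. Lengths are in m, angles in degrees, forces in N, time in s.
With the tool pointing down it reaches from about 0.4 to 0.825 m from the base axis. Payload 7 kg.
Tool frame: the origin (TCP) lies at the very end of the fingers, on their centre line; the grasp point (between the pads) lies 19 mm behind it; z points along the fingers, y is the line along which they close (so a half turn about z gives the same grasp; the last joint's range is limited). The gripper opens to 88 mm and grips with 3 to 60 N. Pads are 19 mm wide; open, the fingers measure 130 mm over their backs; the gripper's body (78 mm by 193 mm) begins 47 mm behind the grasp point.
Start: joints at [92.252, 20.546, 0.682, 0, -70.136, -16.507], TCP at [0.166, 0.654, 0.227] pointing down, gripper open.
Joint ranges: [-176.03, 176.03], [-82.01, 121.73], [-58.28, 71.71], [-173.87, 95.51], [-174.79, -0.11], [-173.66, 173.66]. Speed limits (degrees/s): [136.94, 136.94, 172.46, 180, 180, 180].

INTERFACE

Orientations are given as [roll, pitch, yaw] about the fixed x, y, z axes, in that order (R = Rz(yaw) Ry(pitch) Rx(roll)).
In Python, from plant import ctrl gives the robot as it stands.
- The arm moves only by the tool carry_out, never from a script. Its argument "deltas" is a list that holds one entry, the list of rows, each a list of 5 numbers: the shift along the tool's x, y, z scaled (see below), then the turn about the tool's z scaled (see below), then the opening, from -1 (shut) to 1 (fully open). A call has 1 to 5 rows; each row is the pose to reach, as a shift and turn from the pose commanded when the call began, along the tool's axes at that moment, turning the shorter way round; what a row does not reach only later rows make up. The controller multiplies each number of a shift by 20 cm and each number of a turn by 2 pi rad. A row lasts 1/10 s, in which the tool goes at most 50 mm and 8.59 degrees, less where a joint would pass 70% of its speed; a pose out of reach is approached as far as the arm can. A call with a number of a shift or a turn outside -1 to 1 is refused whole. A call with a gripper value outside its range is refused whole. The fingers move at their own pace and stop on an object; the grip force is fixed at half the most. Time passes only in rows, so rows that repeat a pose let the fingers close. It gives the time, the measured TCP pose, the force, the opening and the grip force at its end, in the units of the state.
- ctrl.get_obs(): the state, without advancing time (a new reading comes with each control period).
- ctrl.snapshot(name): name is "scene" or "top"; returns a dict with "color" (420x560x3 uint8, red, green, blue), "camera_matrix" (3x3 intrinsics, pixels), "R" (3x3) and "t" (3): a world point X has camera coordinates R X + t. Camera axes: x right, y down, z forward; pixel columns grow to the right and rows downward; lengths in m; the calibration is good to about 2 mm. A picture is of the moment at which its call begins. There is no depth.
- ctrl.close_job(): hands the job in; it is judged then, once.
Trained networks look in a picture, given as the dict that the camera call returned (one of the last four; its "shot" number tells which), for a name from the list of things; names that differ only in an ending like _2 or _b are one class to them, and where a whole thing is asked for, a point or a joint stands for the part that bears it (a point fixed in the world has none). Each returns a list of dicts, best first, with "p" (0 to 1); they miss things now and then, are a little off and sometimes report something else, mostly with a low value. They report only what shows in the picture. A call takes as long as a camera call.
- ctrl.search_frame(picture, name): "centre" ([column, row] in pixels, amid what is visible of it).
- ctrl.silhouettes(picture, name): "mask" (420x560 bool, what is visible of it) and "centre" ([column, row] in pixels, amid what is visible of it).
- ctrl.spot_point(picture, name): "centre" ([column, row] in pixels: a listed point, or the origin of a listed thing).
The state is a dict: "clock": time; "joint_pos": joint angles; "qvel": joint speeds; "tau": joint torques, N m; "tool_pos": TCP position; "orientation": TCP orientation; "force": force on the tool from outside, world axes, zero at the start; "moment": the same for the moment, N m; "opening": finger opening in m; "gripper_force": force on a finger pad.
Only numpy, scipy, OpenCV 4.12 (cv2) and the standard library are available. Lean on these libraries where they do the work, as an engineer would, in place of code of your own. Each camera call takes 0.05 s, during which the arm holds its last target. There are 200 camera calls.

TASK

Turn the jig's crank anticlockwise by feel until the spindle's hidden cross-hole lines up with the lock pin and the catch holds it, then push the pin through the spindle until its head is fully home against the guide boss. Do not force the crank or the pin, and leave the other things on the bench where they stand.

Things in the scene. Friction and masses are not known exactly. Their poses are not given: they have to be found in the camera images.
- jig: fixed holding jig: 170 mm square base plate 16 mm thick, on it a round grey housing 128 mm across, its top 84 mm above the bench. Origin on the bench under the vertical spindle axis, z up; the guide boss sticks out to the jig's -y. The spindle inside has one cross-hole right through it, level with the pin; it cannot be seen and its angle to the crank differs each time
- guide_mouth (a point): centre of the outer end face of the steel guide boss (42 mm across), 80 mm from the spindle axis, 45 mm above the bench; the lock pin slides in it along the jig's y
- crank: crank on top of the housing, turns the spindle about the jig's axis. Origin on the bench under the axis, x along the arm (22 mm wide, 93 mm long, top at 100 mm). It swings over the jig's +y half: the arm points from 0.3 rad (start stop) to 2.8 rad (end stop), anticlockwise from above from the jig's +x. Starts within 0.5 rad of the start stop; light drag, about 2 N at the handle
- crank_handle (a point): middle of the crank's upright round handle (24 mm across, free from 100 to 160 mm above the bench, 90 mm from the spindle axis); this point is 130 mm above the bench
- spindle_top (a point): top of the brass coupler clamped on the spindle (44 mm across, 170 mm above the bench), on the axis. A spring catch drops in where the cross-hole lines up with the pin, 0.9 to 2.2 rad from the start stop: there the crank goes stiff and withstands 15 N at the handle, either way; forced with 20 to 30 N it jerks past and turns lightly again
- pin: steel lock pin lying ready in the guide boss: shank 16 mm across, round nose, flat round head 40 mm across, 12 mm thick. Origin at the centre of the head's outer face, 45 mm above the bench, y along the pin. It starts at -164 mm along the jig's y; fully home (head against the boss) it is at -92. Slides at about 4 N and stays where left; nose meets the solid spindle after about 5 mm if not lined up
- coupler: spare brass breakaway coupler standing on its end, 52 mm across, 100 mm tall; bystander; origin at the centre of its underside
- plug: red cast-iron pipe plug standing with its square on top, 68 mm across, 73 mm tall, stands beside the jig; bystander; origin at the centre of its underside
- reducer: stainless pipe reducer standing on its wide end, 68 mm across, 80 mm tall, stands beside the jig; bystander; origin at the centre of its underside
- gauge: white nylon bore gauge standing on its wide end, 60 mm across, 140 mm tall; bystander; origin at the centre of its underside
- wrench: steel wrench lying flat, 200 mm long; bystander; origin at its middle, on the bench
- collar: steel ring lying flat, 72 mm across, 30 mm tall; bystander; origin at the centre of its underside

How it is judged:
By the outcome, as a careful person would: the job done as asked, in the order asked, and still so for the second after the job is handed in, with the robot touching nothing.
It also fails if it takes over 54 s, if anything falls off the work surface, if the arm or the gripper's body presses on something with over 40 N, if the wrist force passes 120 N, or if a joint passes its speed limit or range.

## Working session

There is one attempt and no reset: what is moved stays moved. The work goes in short steps, Python scripts to look and compute and a tool call to move; the robot and the scene stay as the last step left them, time stands still between calls to the robot, and variables do not carry over. Pictures are saved under pics/ and viewed, at most 10 in all, crops included, and the job is handed in when it is done.

Besides the shell and the picture viewer there is one more tool, called after "Emit:" by a JSON object that holds its "method" and its "body", one argument or row to a line. carry_out: Moves the arm, as the interface text tells. Its arguments: {"type":"object","properties":{"deltas":{"type":"array"}},"required":["deltas"]}

```bash
mkdir -p pics; cat > h.py <<'E'
import numpy as np, cv2
from plant import ctrl
from scipy.spatial.transform import Rotation as Ro
def ray(s,px):
    d=s["R"].T@(np.linalg.inv(s["camera_matrix"])@[px[0],px[1],1]); c=-s["R"].T@s["t"]; return c,d
def atz(s,px,z):
    c,d=ray(s,px); return c+d*(z-c[2])/d[2]
def save(s,n): cv2.imwrite(f"pics/{n}.png",s["color"][:,:,::-1])
def proj(s,X):
    q=s["camera_matrix"]@(s["R"]@np.array(X)+s["t"]); return q[:2]/q[2]
E
cat > a.py <<'E'
from h import *
np.set_printoptions(precision=4,suppress=True)
o=ctrl.get_obs(); print(o)
Z=dict(jig=0,guide_mouth=.045,crank=0,crank_handle=.13,spindle_top=.17,pin=.045,coupler=0,plug=0,reducer=0,gauge=0,wrench=0,collar=0)
for v in("scene","top"):
    s=ctrl.snapshot(v); save(s,v+"0"); print(v,"cam",-s["R"].T@s["t"])
    for n,z in Z.items():
        for r in ctrl.spot_point(s,n)[:1]: print(n,round(r["p"],2),np.round(r["centre"]),atz(s,r["centre"],z))
E
python3 a.py
```

```text
{'clock': 0.0, 'joint_pos': array([ 92.2518,  20.5931,   0.6318,  -0.0169, -70.1365, -16.5082]), 'qvel': array([ 0.0288,  0.1077,  0.0583, -0.0461,  0.0602,  0.0067]), 'tau': array([ -0.0001, -58.2715,  29.3062,   6.9974,   0.0069,  -0.0002]), 'tool_pos': array([0.1661, 0.6537, 0.2256]), 'orientation': array([179.9018,  -0.0125, -14.2621]), 'force': array([ 0.1604,  0.2818, -0.625 ]), 'moment': array([ 0.0207, -0.034 ,  0.0425]), 'gripper_force': 0.0, 'opening': 0.08731663989669144}
scene cam [ 1.3207 -0.5794  0.9507]
guide_mouth 0.59 [249. 245.] [ 0.5621 -0.141   0.045 ]
crank_handle 0.9 [308. 209.] [0.6098 0.0116 0.13  ]
spindle_top 0.66 [274. 193.] [ 0.5484 -0.0542  0.17  ]
pin 0.61 [219. 260.] [ 0.5663 -0.2305  0.045 ]
coupler 0.66 [407. 198.] [0.6257 0.3845 0.    ]
plug 0.7 [206. 239.] [ 0.4388 -0.2047  0.    ]
gauge 0.85 [360. 171.] [0.4431 0.3542 0.    ]
wrench 0.84 [108. 276.] [ 0.4172 -0.4718  0.    ]
collar 0.62 [143. 347.] [ 0.66   -0.4795  0.    ]
top cam [ 0.3769 -0.0506  1.2152]
jig 0.62 [281. 214.] [ 0.5482 -0.0646  0.    ]
guide_mouth 0.91 [310. 207.] [ 0.5614 -0.139   0.045 ]
crank 0.7 [279. 211.] [ 0.5567 -0.0591  0.    ]
crank_handle 0.57 [254. 175.] [0.6227 0.0029 0.13  ]
spindle_top 0.75 [282. 200.] [ 0.5554 -0.0641  0.17  ]
pin 0.53 [344. 203.] [ 0.5726 -0.2256  0.045 ]
coupler 0.63 [116. 186.] [0.6179 0.3774 0.    ]
plug 0.84 [330. 256.] [ 0.4391 -0.1946  0.    ]
reducer 0.6 [309. 161.] [ 0.6941 -0.1381  0.    ]
gauge 0.66 [121. 251.] [0.4455 0.354  0.    ]
wrench 0.95 [434. 269.] [ 0.4072 -0.4667  0.    ]
collar 0.72 [436. 175.] [ 0.6592 -0.4817  0.    ]
```

View pics/top0.png

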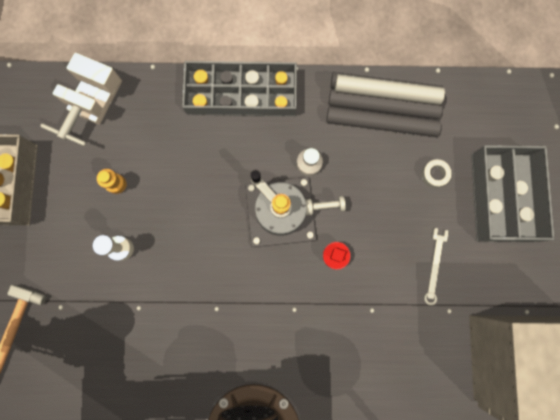

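View pics/scene0.png

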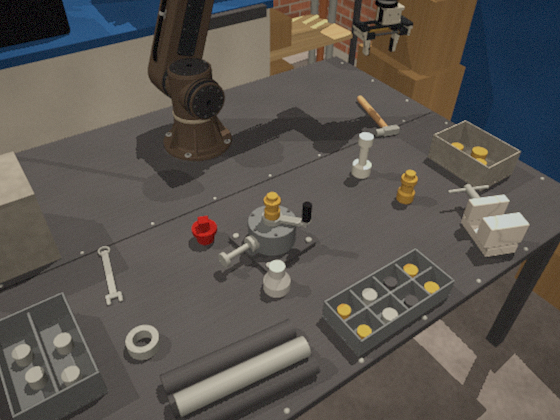

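The top view shows the jig at px (281,207), the handle at (256,176), and the pin head at (344,203). The plug is at (337,256) and the reducer at (310,160). In the scene view the pin lies between the plug and the reducer. Next I fit the jig pose jointly over both views.

```bash
cat > b.py <<'E'
from h import *
from scipy.optimize import least_squares
np.set_printoptions(precision=4,suppress=True)
D=[];S={}
for v in("scene","top"):
    s=ctrl.snapshot(v); S[v]=s
    for n in("guide_mouth","spindle_top","pin","crank_handle","jig"):
        for r in ctrl.spot_point(s,n)[:1]:
            if r["p"]>.3: D.append((v,n,r["centre"]))
# earlier readings
for v,n,c in [("scene","guide_mouth",(249,245)),("scene","crank_handle",(308,209)),("scene","spindle_top",(274,193)),("scene","pin",(219,260)),("top","guide_mouth",(310,207)),("top","crank_handle",(254,175)),("top","spindle_top",(282,200)),("top","pin",(344,203)),("top","jig",(281,214))]: D.append((v,n,c))
def P(q):
    x,y,w,a=q; R=lambda t:np.array([np.cos(t),np.sin(t)])
    f=lambda d,r,z:np.r_[x+d[0]*r,y+d[1]*r,z]
    return dict(guide_mouth=f(R(w-np.pi/2),.08,.045),pin=f(R(w-np.pi/2),.164,.045),spindle_top=f(R(0),0,.17),jig=f(R(0),0,0),crank_handle=f(R(w+a),.09,.13))
def res(q):
    p=P(q); return np.concatenate([proj(S[v],p[n])-c for v,n,c in D])
r=least_squares(res,[.552,-.06,.1,.6],loss="soft_l1")
print("jig",r.x,"yaw deg",np.degrees(r.x[2]))
for (v,n,c),e in zip(D,res(r.x).reshape(-1,2)): print(v,n,np.round(c,1),e)
for k,v in P(r.x).items(): print(k,v)
for v,cx,cy in(("top",290,205),("scene",265,235)):
    k=5; im=S[v]["color"][cy-55:cy+55,cx-75:cx+75,::-1]; im=cv2.resize(im,None,fx=k,fy=k,interpolation=cv2.INTER_CUBIC)
    pr=lambda X:tuple(np.int32((proj(S[v],X)-[cx-75,cy-55]+.5)*k))
    x,y,w,a=r.x
    for R_,z,col in((.022,.17,(0,255,0)),(.064,.084,(255,255,0))):
        pts=np.array([pr([x+R_*np.cos(t),y+R_*np.sin(t),z]) for t in np.linspace(0,6.28,50)]); cv2.polylines(im,[pts],True,col,1)
    h=P(r.x)["crank_handle"]
    pts=np.array([pr([h[0]+.012*np.cos(t),h[1]+.012*np.sin(t),.16]) for t in np.linspace(0,6.28,50)]); cv2.polylines(im,[pts],True,(255,0,255),1)
    c,s_=np.cos(w),np.sin(w)
    pts=np.array([pr([x+c*i*.085-s_*j*.085,y+s_*i*.085+c*j*.085,.016]) for i,j in((1,1),(-1,1),(-1,-1),(1,-1))]); cv2.polylines(im,[pts],True,(0,0,255),1)
    for n in("pin","guide_mouth"): cv2.circle(im,pr(P(r.x)[n]),4,(0,0,255),-1)
    cv2.imwrite(f"pics/ov_{v}.png",im)
E
python3 b.py
```

```text
jig [ 0.5529 -0.0624  0.1152  0.6698] yaw deg 6.600426448175597
scene guide_mouth [248.1 246.2] [ 0.3277 -1.0738]
scene spindle_top [272.1 193.5] [-0.1126  1.8334]
scene pin [219.9 261.6] [ 2.1807 -0.7353]
scene crank_handle [306.4 212.1] [ 0.4227 -0.204 ]
scene jig [275.4 242.3] [-3.4978  0.5579]
top guide_mouth [313.  205.9] [-1.6787  0.4613]
top spindle_top [281.7 203.2] [-0.6722 -1.744 ]
top pin [340.7 200.9] [2.983  2.1442]
top crank_handle [254.2 176.3] [0.4599 1.524 ]
top jig [284.  214.6] [-3.7975 -2.5592]
scene guide_mouth [249 245] [-0.5723  0.1262]
scene crank_handle [308 209] [-1.1773  2.896 ]
scene spindle_top [274 193] [-2.0126  2.3334]
scene pin [219 260] [3.0807 0.8647]
top guide_mouth [310 207] [ 1.3213 -0.6387]
top crank_handle [254 175] [0.6599 2.824 ]
top spindle_top [282 200] [-0.9722  1.456 ]
top pin [344 203] [-0.317   0.0442]
top jig [281 214] [-0.7975 -1.9592]
guide_mouth [ 0.5621 -0.1419  0.045 ]
pin [ 0.5717 -0.2253  0.045 ]
spindle_top [ 0.5529 -0.0624  0.17  ]
jig [ 0.5529 -0.0624  0.    ]
crank_handle [0.6165 0.0012 0.13  ]
```

View pics/ov_top.png

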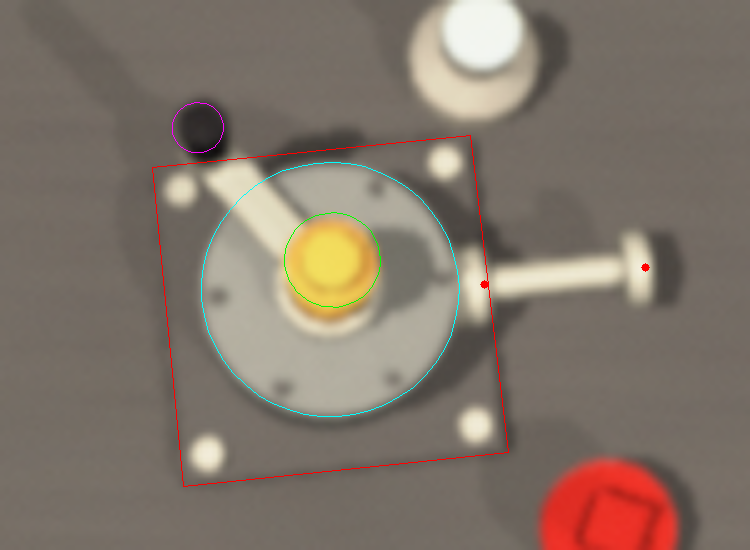

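View pics/ov_scene.png

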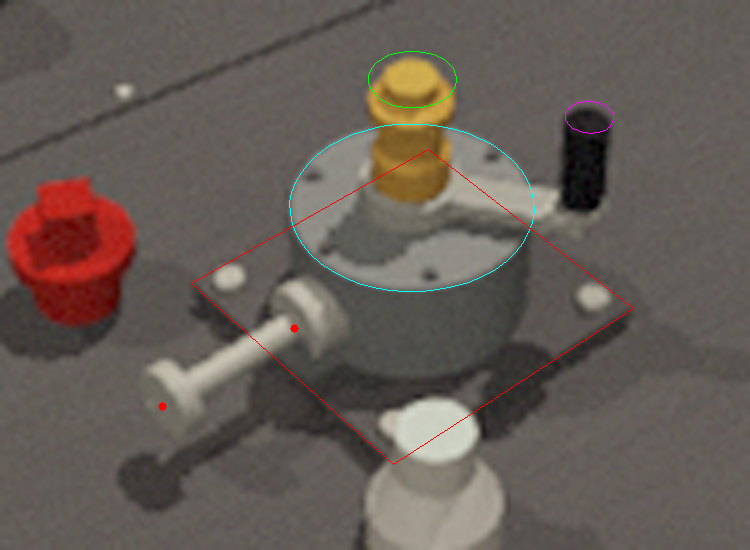

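The overlays fit to within 1–2 px: jig axis (0.553, -0.062), yaw 6.6°, handle at world angle 45°. I'll move over the handle high up.

Emit:
{"method": "carry_out", "body": {
  "deltas": [
    [[0.75,0.65,0,0,0.1],[0.75,0.65,0,0,0.1],[0.75,0.65,0,0,0.1],[0.75,0.65,0,0,0.1]]
  ]
}}

```text
clock: 2.3
tool_pos: [0.2803, 0.4895, 0.2267]
orientation: [-180.0, -0.0, -14.2]
force: [0.9, 0.7, 1.3]
opening: 0.0614
gripper_force: 0.0
```

Emit:
{"method": "carry_out", "body": {
  "deltas": [
    [[0.75,0.65,0,0,0.1],[0.75,0.65,0,0,0.1],[0.75,0.65,0,0,0.1],[0.75,0.65,0,0,0.1]]
  ]
}}

```text
clock: 2.7
tool_pos: [0.3937, 0.3266, 0.227]
orientation: [-179.9, -0.0, -14.2]
force: [0.5, -0.2, -0.0]
opening: 0.0482
gripper_force: 0.0
```

Emit:
{"method": "carry_out", "body": {
  "deltas": [
    [[0.75,0.65,0,0,0.1],[0.75,0.65,0,0,0.1],[0.75,0.65,0,0,0.1],[0.75,0.65,0,0,0.1]]
  ]
}}

```text
clock: 3.1
tool_pos: [0.5073, 0.1636, 0.2271]
orientation: [-180.0, -0.0, -14.2]
force: [0.2, 0.3, 0.1]
opening: 0.0484
gripper_force: 0.0
```

Emit:
{"method": "carry_out", "body": {
  "deltas": [
    [[0.73,0.63,0,0.11,0.1],[0.73,0.63,0,0.11,0.1],[0.73,0.63,0,0.11,0.1],[0.73,0.63,0,0.11,0.1],[0.73,0.63,0,0.11,0.1]]
  ]
}}

```text
clock: 3.6
tool_pos: [0.6188, 0.0031, 0.2257]
orientation: [179.9, -0.0, -54.4]
force: [-0.9, 0.2, -0.8]
opening: 0.048
gripper_force: 0.0
```

Emit:
{"method": "carry_out", "body": {
  "deltas": [
    [[0,0,0,0.11,0.1],[0,0,0,0.11,0.1],[0,0,0,0.11,0.1],[0,0,0,0.11,0.1],[0,0,0,0.11,0.1]]
  ]
}}

```text
clock: 4.1
tool_pos: [0.6168, 0.0073, 0.2266]
orientation: [-180.0, 0.0, -93.8]
force: [0.8, -0.7, 0.7]
opening: 0.0482
gripper_force: 0.0
```

Emit:
{"method": "carry_out", "body": {
  "deltas": [
    [[0,0,0,0.11,0.1],[0,0,0,0.11,0.1],[0,0,0,0.11,0.1],[0,0,0,0.11,0.1],[0,0,0,0.11,0.1]]
  ]
}}

```text
clock: 4.6
tool_pos: [0.6168, 0.0073, 0.2266]
orientation: [-180.0, 0.0, -133.4]
force: [0.7, -0.5, 1.4]
opening: 0.0481
gripper_force: 0.0
```

Emit:
{"method": "carry_out", "body": {
  "deltas": [
    [[0.022,-0.02,0,0,0.1],[0.022,-0.02,0.2,0,0.1],[0.022,-0.02,0.4,0,0.1],[0.022,-0.02,0.53,0,0.1],[0.022,-0.02,0.53,0,0.1]]
  ]
}}

```text
clock: 5.1
tool_pos: [0.6141, 0.0005, 0.1167]
orientation: [179.8, -0.3, -132.9]
force: [-0.3, -0.1, 0.2]
opening: 0.0481
gripper_force: 0.0
```

```bash
python3 - <<'E'
from h import *
s=ctrl.snapshot("scene"); cx,cy=300,205
cv2.imwrite("pics/g1.png",cv2.resize(s["color"][cy-55:cy+55,cx-75:cx+75,::-1],None,fx=5,fy=5,interpolation=cv2.INTER_CUBIC))
E
```

```text
(no output)
```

View pics/g1.png

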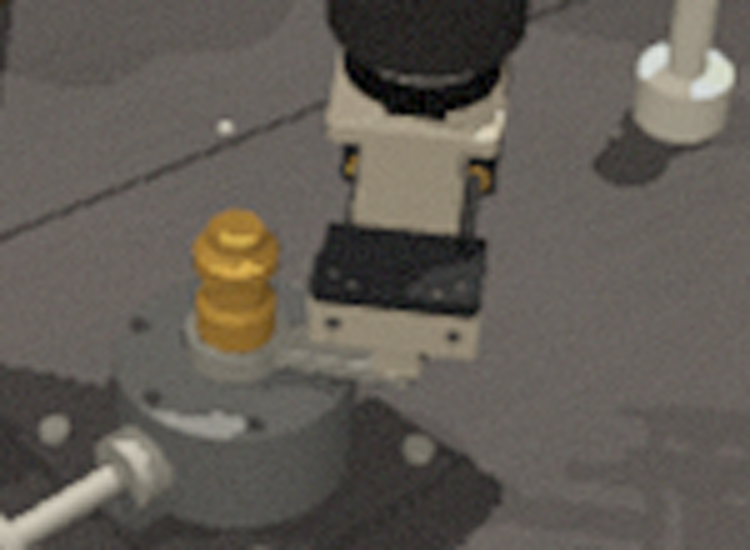

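The handle sits between the fingers, and the gripper body clears the brass coupler. I'll plan the sweep now.

```bash
cat > plan.py <<'E'
# usage: plan.py reset | plan.py a1 a2 .. (handle world angles deg) ; prints rows, tracks commanded pose
import sys,json
from h import *
o=ctrl.get_obs(); C=np.array([.5529,-.0624]); Z=.119
if sys.argv[1]=="reset": cmd=[*o["tool_pos"],o["orientation"][2]]; json.dump(list(map(float,cmd)),open("cmd.json","w")); print(np.round(cmd,4)); sys.exit()
cmd=np.array(json.load(open("cmd.json"))); A=[float(a) for a in sys.argv[1:]]
for i in range(0,len(A),5):
    rows=[]; p=np.radians(cmd[3]); X=np.array([np.cos(p),np.sin(p)]); Y=np.array([np.sin(p),-np.cos(p)])
    for a in A[i:i+5]:
        t=np.radians(a); T=C+.09*np.array([np.cos(t),np.sin(t)])+.012*np.array([-np.sin(t),np.cos(t)])
        d=T-cmd[:2]; dy=(a-180-cmd[3]+180)%360-180
        rows.append([round(float(v),3) for v in(d@X/.2,d@Y/.2,(cmd[2]-Z)/.2,-dy/360)]+[0.1])
    r=rows[-1]; cmd=np.r_[cmd[:2]+.2*(r[0]*X+r[1]*Y),cmd[2]-.2*r[2],cmd[3]-360*r[3]]
    print(rows)
json.dump(list(map(float,cmd)),open("cmd.json","w"))
E
python3 plan.py reset; python3 plan.py 45 50 54 58 62 65 68 70 71 72; python3 -c "
from h import *;print(ctrl.get_obs()['force'])"
```

```text
[ 6.158000e-01  7.000000e-04  1.194000e-01 -1.329378e+02]
[[-0.006, 0.059, 0.002, 0.006, 0.1], [-0.001, 0.098, 0.002, -0.008, 0.1], [0.006, 0.129, 0.002, -0.019, 0.1], [0.015, 0.16, 0.002, -0.03, 0.1], [0.026, 0.189, 0.002, -0.041, 0.1]]
[[0.004, 0.024, -0.0, -0.009, 0.1], [0.009, 0.047, -0.0, -0.017, 0.1], [0.013, 0.062, -0.0, -0.023, 0.1], [0.015, 0.07, -0.0, -0.025, 0.1], [0.018, 0.077, -0.0, -0.028, 0.1]]
[0.33556664 0.70050433 1.01394233]
```

Emit:
{"method": "carry_out", "body": {
  "deltas": [
    [[-0.006,0.059,0.002,0.006,0.1],[-0.001,0.098,0.002,-0.008,0.1],[0.006,0.129,0.002,-0.019,0.1],[0.015,0.16,0.002,-0.03,0.1],[0.026,0.189,0.002,-0.041,0.1]]
  ]
}}

```text
clock: 5.65
tool_pos: [0.5877, 0.0233, 0.1225]
orientation: [-179.8, 0.1, -118.0]
force: [6.4, -4.3, -4.2]
opening: 0.0485
gripper_force: 3.4
```

Emit:
{"method": "carry_out", "body": {
  "deltas": [
    [[0.004,0.024,0,-0.009,0.1],[0.009,0.047,0,-0.017,0.1],[0.013,0.062,0,-0.023,0.1],[0.015,0.07,0,-0.025,0.1],[0.018,0.077,0,-0.028,0.1]]
  ]
}}

```text
clock: 6.15
tool_pos: [0.5726, 0.028, 0.1226]
orientation: [-179.7, 0.1, -108.1]
force: [2.8, 0.5, 2.3]
opening: 0.0479
gripper_force: 1.3
```

```bash
python3 plan.py 72.5 73 73.5 74 74; python3 -c "
from h import *;o=ctrl.get_obs();print(o['force'],o['tool_pos'],o['orientation'])"; cat cmd.json
```

```text
[[-0.0, 0.004, -0.0, -0.002, 0.1], [0.001, 0.008, -0.0, -0.003, 0.1], [0.001, 0.012, -0.0, -0.004, 0.1], [0.002, 0.016, -0.0, -0.006, 0.1], [0.002, 0.016, -0.0, -0.006, 0.1]]
[2.79143868 0.47208672 2.33090001] [0.57256932 0.02796718 0.1225943 ] [-1.79738109e+02  1.43685645e-01 -1.08106658e+02]
[0.5661737507110375, 0.027388142367955257, 0.11895961742565946, -105.93783767701194]
```

Emit:
{"method": "carry_out", "body": {
  "deltas": [
    [[0,0.004,0,-0.002,0.1],[0.001,0.008,0,-0.003,0.1],[0.001,0.012,0,-0.004,0.1],[0.002,0.016,0,-0.006,0.1],[0.002,0.016,0,-0.006,0.1]]
  ]
}}

```text
clock: 6.65
tool_pos: [0.5674, 0.0282, 0.1206]
orientation: [-180.0, 0.0, -106.0]
force: [4.0, -0.3, 3.4]
opening: 0.0479
gripper_force: 1.9
```

```bash
for k in 77 80 83; do a=$((k-3)); python3 plan.py $a.6 $((k-2)).2 $((k-2)).8 $((k-1)).4 $k; done
```

```text
[[0.0, 0.005, -0.0, -0.001, 0.1], [0.001, 0.009, -0.0, -0.003, 0.1], [0.002, 0.014, -0.0, -0.005, 0.1], [0.003, 0.019, -0.0, -0.006, 0.1], [0.004, 0.024, -0.0, -0.008, 0.1]]
[[0.0, 0.004, -0.0, -0.002, 0.1], [0.001, 0.009, -0.0, -0.003, 0.1], [0.002, 0.014, -0.0, -0.005, 0.1], [0.003, 0.018, -0.0, -0.007, 0.1], [0.003, 0.023, -0.0, -0.008, 0.1]]
[[0.001, 0.005, -0.0, -0.002, 0.1], [0.002, 0.009, -0.0, -0.004, 0.1], [0.003, 0.014, -0.0, -0.005, 0.1], [0.003, 0.019, -0.0, -0.007, 0.1], [0.004, 0.023, -0.0, -0.009, 0.1]]
```

Emit:
{"method": "carry_out", "body": {
  "deltas": [
    [[0,0.005,0,-0.001,0.1],[0.001,0.009,0,-0.003,0.1],[0.002,0.014,0,-0.005,0.1],[0.003,0.019,0,-0.006,0.1],[0.004,0.024,0,-0.008,0.1]]
  ]
}}

```text
clock: 7.15
tool_pos: [0.5623, 0.0288, 0.1201]
orientation: [-180.0, 0.0, -103.1]
force: [3.4, 1.0, 1.7]
opening: 0.048
gripper_force: 1.5
```

Emit:
{"method": "carry_out", "body": {
  "deltas": [
    [[0,0.005,0,-0.002,0.1],[0.001,0.009,0,-0.003,0.1],[0.002,0.014,0,-0.005,0.1],[0.003,0.018,0,-0.007,0.1],[0.003,0.023,0,-0.008,0.1]]
  ]
}}

```text
clock: 7.65
tool_pos: [0.5572, 0.0291, 0.1199]
orientation: [180.0, -0.0, -100.3]
force: [5.1, -1.6, -0.9]
opening: 0.0486
gripper_force: 2.6
```

Emit:
{"method": "carry_out", "body": {
  "deltas": [
    [[0.001,0.005,0,-0.002,0.1],[0.002,0.009,0,-0.004,0.1],[0.003,0.014,0,-0.005,0.1],[0.003,0.019,0,-0.007,0.1],[0.004,0.023,0,-0.009,0.1]]
  ]
}}

```text
clock: 8.15
tool_pos: [0.5527, 0.0289, 0.1199]
orientation: [180.0, -0.0, -97.0]
force: [1.6, -0.8, -1.3]
opening: 0.0483
gripper_force: 0.6
```

```bash
cat cmd.json; for k in 86 89 92 95 98 101; do a=$((k-3)); python3 plan.py $a.6 $((k-2)).2 $((k-2)).8 $((k-1)).4 $k; done
```

```text
[0.5520529924803425, 0.028417187449933504, 0.11895961742565946, -96.93783767701196][[0.001, 0.005, -0.0, -0.001, 0.1], [0.002, 0.01, -0.0, -0.003, 0.1], [0.002, 0.015, -0.0, -0.005, 0.1], [0.003, 0.019, -0.0, -0.006, 0.1], [0.004, 0.024, -0.0, -0.008, 0.1]]
[[0.001, 0.005, -0.0, -0.002, 0.1], [0.001, 0.009, -0.0, -0.003, 0.1], [0.002, 0.014, -0.0, -0.005, 0.1], [0.003, 0.019, -0.0, -0.007, 0.1], [0.004, 0.023, -0.0, -0.008, 0.1]]
[[0.0, 0.005, -0.0, -0.002, 0.1], [0.001, 0.01, -0.0, -0.004, 0.1], [0.002, 0.014, -0.0, -0.005, 0.1], [0.003, 0.019, -0.0, -0.007, 0.1], [0.004, 0.024, -0.0, -0.009, 0.1]]
[[0.0, 0.005, -0.0, -0.001, 0.1], [0.001, 0.009, -0.0, -0.003, 0.1], [0.002, 0.014, -0.0, -0.005, 0.1], [0.002, 0.019, -0.0, -0.006, 0.1], [0.003, 0.023, -0.0, -0.008, 0.1]]
[[0.001, 0.005, -0.0, -0.002, 0.1], [0.002, 0.01, -0.0, -0.003, 0.1], [0.002, 0.014, -0.0, -0.005, 0.1], [0.003, 0.019, -0.0, -0.007, 0.1], [0.004, 0.024, -0.0, -0.008, 0.1]]
[[0.001, 0.004, -0.0, -0.002, 0.1], [0.001, 0.009, -0.0, -0.004, 0.1], [0.002, 0.014, -0.0, -0.005, 0.1], [0.003, 0.019, -0.0, -0.007, 0.1], [0.004, 0.023, -0.0, -0.009, 0.1]]
```

Emit:
{"method": "carry_out", "body": {
  "deltas": [
    [[0.001,0.005,0,-0.001,0.1],[0.002,0.01,0,-0.003,0.1],[0.002,0.015,0,-0.005,0.1],[0.003,0.019,0,-0.006,0.1],[0.004,0.024,0,-0.008,0.1]]
  ]
}}

```text
clock: 8.65
tool_pos: [0.5482, 0.0289, 0.1201]
orientation: [-180.0, -0.0, -94.1]
force: [1.1, -0.5, -0.8]
opening: 0.0483
gripper_force: 0.7
```

Emit:
{"method": "carry_out", "body": {
  "deltas": [
    [[0.001,0.005,0,-0.002,0.1],[0.001,0.009,0,-0.003,0.1],[0.002,0.014,0,-0.005,0.1],[0.003,0.019,0,-0.007,0.1],[0.004,0.023,0,-0.008,0.1]]
  ]
}}

```text
clock: 9.15
tool_pos: [0.5437, 0.0287, 0.1203]
orientation: [-180.0, 0.0, -91.2]
force: [6.3, -0.9, -3.9]
opening: 0.0482
gripper_force: 2.8
```

Emit:
{"method": "carry_out", "body": {
  "deltas": [
    [[0,0.005,0,-0.002,0.1],[0.001,0.01,0,-0.004,0.1],[0.002,0.014,0,-0.005,0.1],[0.003,0.019,0,-0.007,0.1],[0.004,0.024,0,-0.009,0.1]]
  ]
}}

```text
clock: 9.65
tool_pos: [0.5382, 0.0277, 0.1201]
orientation: [180.0, -0.0, -88.0]
force: [-0.0, 0.6, -0.2]
opening: 0.0484
gripper_force: 0.2
```

Emit:
{"method": "carry_out", "body": {
  "deltas": [
    [[0,0.005,0,-0.001,0.1],[0.001,0.009,0,-0.003,0.1],[0.002,0.014,0,-0.005,0.1],[0.002,0.019,0,-0.006,0.1],[0.003,0.023,0,-0.008,0.1]]
  ]
}}

```text
clock: 10.15
tool_pos: [0.534, 0.027, 0.1202]
orientation: [180.0, -0.0, -85.1]
force: [-0.1, 0.2, -0.5]
opening: 0.0481
gripper_force: 0.0
```

Emit:
{"method": "carry_out", "body": {
  "deltas": [
    [[0.001,0.005,0,-0.002,0.1],[0.002,0.01,0,-0.003,0.1],[0.002,0.014,0,-0.005,0.1],[0.003,0.019,0,-0.007,0.1],[0.004,0.024,0,-0.008,0.1]]
  ]
}}

```text
clock: 10.65
tool_pos: [0.532, 0.0262, 0.1205]
orientation: [-179.7, -0.0, -82.2]
force: [14.6, -3.4, -11.9]
opening: 0.0479
gripper_force: 6.8
```

The crank resists 14.6 N and lags behind the command. Just before that the handle had jumped ahead of the finger, which fits the catch dropping in. I'll back off, centre and lift.

Emit:
{"method": "carry_out", "body": {
  "deltas": [
    [[0,-0.03,0,0,0.1],[0,-0.06,0,0,0.1],[0,-0.075,0,0,0.1],[0,-0.075,0,0,0.1]]
  ]
}}

```text
clock: 11.05
tool_pos: [0.5445, 0.028, 0.12]
orientation: [180.0, -0.0, -82.3]
force: [0.1, 0.2, 0.7]
opening: 0.0479
gripper_force: 0.0
```

Emit:
{"method": "carry_out", "body": {
  "deltas": [
    [[0,0,-0.2,0,0.1],[0,0,-0.4,0,0.1],[0,0,-0.6,0,0.1],[0,0,-0.6,0,0.1]]
  ]
}}

```text
clock: 11.45
tool_pos: [0.5469, 0.0283, 0.2462]
orientation: [-179.5, 0.0, -82.2]
force: [0.4, -0.5, -0.6]
opening: 0.0481
gripper_force: 0.0
```

```bash
cat > go.py <<'E'
import sys
from h import *
T=np.array([float(a) for a in sys.argv[1:5]]); o=ctrl.get_obs(); p=np.radians(o["orientation"][2]); d=T[:3]-o["tool_pos"]
print("pose",np.round(o["tool_pos"],4),o["orientation"][2],"rows",np.round([(d[0]*np.cos(p)+d[1]*np.sin(p))/.2,(d[0]*np.sin(p)-d[1]*np.cos(p))/.2,-d[2]/.2,-((T[3]-o["orientation"][2]+180)%360-180)/360],3))
E
python3 go.py .5758 -.2601 .24 -83.4
python3 - <<'E'
from h import *
for v in("scene","top"):
    s=ctrl.snapshot(v)
    for r in ctrl.spot_point(s,"crank_handle")[:1]:
        X=atz(s,r["centre"],.13); print(r["p"],X,np.degrees(np.arctan2(X[1]+.0624,X[0]-.5529)))
    for n in("pin","guide_mouth"):
        for r in ctrl.spot_point(s,n)[:1]: print(n,r["p"],atz(s,r["centre"],.045))
E
```

```text
pose [0.5469 0.0283 0.2462] -82.24870094976575 rows [1.448 0.051 0.031 0.003]
0.85 [0.5467469 0.0311104 0.13     ] 93.76470336473662
pin 0.5 [ 0.58337356 -0.23383341  0.045     ]
guide_mouth 0.74 [ 0.55870894 -0.13895032  0.045     ]
pin 0.82 [ 0.57067024 -0.21502434  0.045     ]
guide_mouth 0.62 [ 0.55594457 -0.13872009  0.045     ]
```

Emit:
{"method": "carry_out", "body": {
  "deltas": [
    [[0.72,0.025,0,0,-1],[0.72,0.025,0,0,-1],[0.72,0.025,0,0,-1],[0.72,0.025,0,0,-1]]
  ]
}}

```text
clock: 12.25
tool_pos: [0.5583, -0.1196, 0.2391]
orientation: [179.9, -0.0, -82.5]
force: [-0.7, 0.5, -0.1]
opening: 0.0219
gripper_force: 0.0
```

Emit:
{"method": "carry_out", "body": {
  "deltas": [
    [[0.72,0.025,0,0.003,-1],[0.72,0.025,0,0.003,-1],[0.72,0.025,0,0.003,-1],[0.72,0.025,0,0.003,-1],[0.72,0.025,0,0.003,-1]]
  ]
}}

```text
clock: 12.75
tool_pos: [0.5725, -0.2596, 0.2389]
orientation: [179.9, 0.0, -83.5]
force: [-0.4, -0.3, 1.3]
opening: 0.0006
gripper_force: 0.0
```

```bash
python3 go.py .5758 -.2601 .038 -83.4
```

```text
pose [ 0.5725 -0.2596  0.2389] -83.50655243585649 rows [ 0.004 -0.016  1.005 -0.   ]
```

Emit:
{"method": "carry_out", "body": {
  "deltas": [
    [[0,-0.015,0.25,0,-1],[0,-0.015,0.5,0,-1],[0,-0.015,0.75,0,-1],[0,-0.015,1,0,-1],[0,-0.015,1,0,-1]]
  ]
}}

```text
clock: 13.25
tool_pos: [0.5708, -0.2559, 0.0334]
orientation: [179.3, 0.2, -83.4]
force: [-0.6, -0.1, -0.0]
opening: 0.0005
gripper_force: 0.0
```

```bash
python3 go.py .5758 -.2601 .038 -83.4; python3 - <<'E'
from h import *
out=[]
for v,cx,cy in(("scene",235,240),("top",320,215)):
    s=ctrl.snapshot(v); out.append(cv2.resize(s["color"][cy-60:cy+60,cx-65:cx+65,::-1],None,fx=3,fy=3,interpolation=cv2.INTER_CUBIC))
cv2.imwrite("pics/p1.png",np.hstack(out))
E
```

```text
pose [ 0.5708 -0.2559  0.0334] -83.36758380445681 rows [ 0.024 -0.022 -0.023  0.   ]
```

View pics/p1.png

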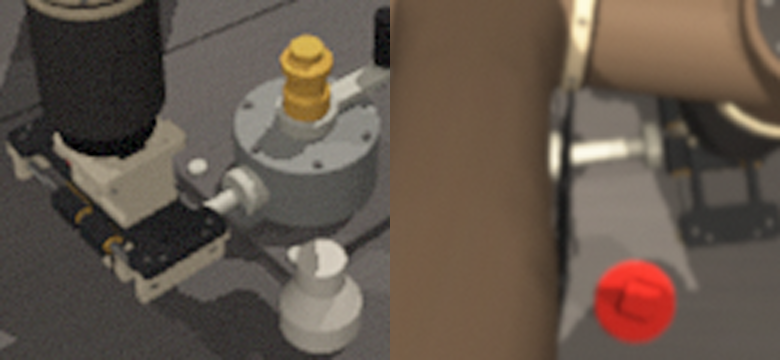

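The fingers are behind the pin head and clear of the plug and the reducer. I'll approach and push gently.

Emit:
{"method": "carry_out", "body": {
  "deltas": [
    [[-0.025,0,0,0,-1],[-0.05,0,0,0,-1],[-0.075,0,0,0,-1],[-0.1,0,0,0,-1],[-0.12,0,0,0,-1]]
  ]
}}

```text
clock: 13.85
tool_pos: [0.5735, -0.2343, 0.0411]
orientation: [-179.9, -0.0, -83.4]
force: [0.3, -5.0, 3.3]
opening: 0.0006
gripper_force: 2.1
```

Emit:
{"method": "carry_out", "body": {
  "deltas": [
    [[-0.01,0,0,0,-1],[-0.02,0,0,0,-1],[-0.025,0,0,0,-1],[-0.025,0,0,0,-1]]
  ]
}}

```text
clock: 14.25
tool_pos: [0.573, -0.2299, 0.0404]
orientation: [-180.0, -0.0, -83.4]
force: [0.6, -3.0, 2.8]
opening: 0.0007
gripper_force: 1.8
```

Emit:
{"method": "carry_out", "body": {
  "deltas": [
    [[-0.007,0,0,0,-1],[-0.014,0,0,0,-1],[-0.02,0,0,0,-1],[-0.025,0,0,0,-1]]
  ]
}}

```text
clock: 14.65
tool_pos: [0.5723, -0.2247, 0.0402]
orientation: [-180.0, -0.0, -83.4]
force: [1.9, -2.9, 3.4]
opening: 0.0005
gripper_force: 2.0
```

Emit:
{"method": "carry_out", "body": {
  "deltas": [
    [[-0.007,0,0,0,-1],[-0.014,0,0,0,-1],[-0.02,0,0,0,-1],[-0.025,0,0,0,-1]]
  ]
}}

```text
clock: 15.05
tool_pos: [0.5717, -0.2196, 0.0402]
orientation: [-180.0, -0.0, -83.4]
force: [3.9, -3.7, 1.8]
opening: 0.0003
gripper_force: 2.0
```

The pin is already past the 5 mm mark at light force, so it is in the hole. I'll carry on pushing.

Emit:
{"method": "carry_out", "body": {
  "deltas": [
    [[-0.015,0,0,0,-1],[-0.03,0,0,0,-1],[-0.045,0,0,0,-1],[-0.06,0,0,0,-1],[-0.07,0,0,0,-1]]
  ]
}}

```text
clock: 15.55
tool_pos: [0.5699, -0.2055, 0.0401]
orientation: [-180.0, 0.0, -83.4]
force: [3.7, -3.8, 1.8]
opening: 0.0007
gripper_force: 2.0
```

```bash
python3 go.py .5646 -.1632 .04 -83.4
```

```text
pose [ 0.5699 -0.2055  0.0401] -83.36399646399823 rows [-0.213  0.002  0.001  0.   ]
```

Emit:
{"method": "carry_out", "body": {
  "deltas": [
    [[-0.015,0,0,0,-1],[-0.03,0,0,0,-1],[-0.045,0,0,0,-1],[-0.06,0,0,0,-1],[-0.07,0,0,0,-1]]
  ]
}}

```text
clock: 16.05
tool_pos: [0.5683, -0.1917, 0.0402]
orientation: [-180.0, -0.0, -83.4]
force: [4.6, -3.6, 1.0]
opening: 0.0006
gripper_force: 2.0
```

Emit:
{"method": "carry_out", "body": {
  "deltas": [
    [[-0.015,0,0,0,-1],[-0.03,0,0,0,-1],[-0.045,0,0,0,-1],[-0.06,0,0,0,-1],[-0.07,0,0,0,-1]]
  ]
}}

```text
clock: 16.55
tool_pos: [0.5667, -0.1778, 0.0402]
orientation: [-180.0, 0.0, -83.4]
force: [3.5, -3.7, 1.7]
opening: 0.0005
gripper_force: 2.0
```

Now the last ~14 mm, in small steps until the head seats.

Emit:
{"method": "carry_out", "body": {
  "deltas": [
    [[-0.01,0,0,0,-1],[-0.02,0,0,0,-1],[-0.03,0,0,0,-1],[-0.04,0,0,0,-1],[-0.045,0,0,0,-1]]
  ]
}}

```text
clock: 17.05
tool_pos: [0.5656, -0.1689, 0.0402]
orientation: [-180.0, 0.0, -83.4]
force: [4.4, -3.2, 1.8]
opening: 0.0006
gripper_force: 2.0
```

Emit:
{"method": "carry_out", "body": {
  "deltas": [
    [[-0.006,0,0,0,-1],[-0.012,0,0,0,-1],[-0.016,0,0,0,-1],[-0.016,0,0,0,-1]]
  ]
}}

```text
clock: 17.45
tool_pos: [0.5649, -0.1658, 0.04]
orientation: [180.0, 0.0, -83.4]
force: [3.4, -3.0, 1.2]
opening: 0.0007
gripper_force: 1.6
```

Emit:
{"method": "carry_out", "body": {
  "deltas": [
    [[-0.005,0,0,0,-1],[-0.01,0,0,0,-1],[-0.013,0,0,0,-1],[-0.013,0,0,0,-1]]
  ]
}}

```text
clock: 17.85
tool_pos: [0.5646, -0.1636, 0.04]
orientation: [180.0, -0.0, -83.4]
force: [2.7, -4.8, 0.2]
opening: 0.0001
gripper_force: 3.0
```

Emit:
{"method": "carry_out", "body": {
  "deltas": [
    [[-0.004,0,0,0,-1],[-0.007,0,0,0,-1],[-0.007,0,0,0,-1]]
  ]
}}

```text
clock: 18.15
tool_pos: [0.5646, -0.1635, 0.04]
orientation: [180.0, -0.1, -83.4]
force: [4.5, -14.3, -2.5]
opening: 0.0007
gripper_force: 7.1
```

The head is seated: no further travel at 14 N, at the predicted position. I'll back off, lift and check.

Emit:
{"method": "carry_out", "body": {
  "deltas": [
    [[0.05,0,0,0,-1],[0.1,0,0,0,-1],[0.2,0,0,0,-1],[0.2,0,0,0,-1]]
  ]
}}

```text
clock: 18.55
tool_pos: [0.5686, -0.2031, 0.0395]
orientation: [179.9, 0.0, -83.5]
force: [-0.1, -0.2, -0.4]
opening: 0.0007
gripper_force: 0.0
```

Emit:
{"method": "carry_out", "body": {
  "deltas": [
    [[0,0,-0.25,0,-1],[0,0,-0.5,0,-1],[0,0,-0.75,0,-1],[0.3,0,-1,0,-1],[0.5,0,-1,0,-1]]
  ]
}}

```text
clock: 19.05
tool_pos: [0.5806, -0.2871, 0.2412]
orientation: [-179.7, -0.1, -83.2]
force: [1.5, -0.1, -0.0]
opening: 0.0006
gripper_force: 0.0
```

Emit:
{"method": "carry_out", "body": {
  "deltas": [
    [[0.8,0,0,0,-1],[0.8,0,0,0,-1],[0.8,0,0,0,-1],[0.8,0,0,0,-1],[0.8,0,0,0,-1]]
  ]
}}

```text
clock: 19.55
tool_pos: [0.5967, -0.4479, 0.234]
orientation: [179.9, 0.1, -83.5]
force: [0.1, -0.4, 0.3]
opening: 0.0002
gripper_force: 0.0
```

```bash
python3 - <<'E'
from h import *
out=[]
for v,cx,cy in(("scene",255,235),("top",300,210)):
    s=ctrl.snapshot(v); out.append(cv2.resize(s["color"][cy-65:cy+65,cx-65:cx+65,::-1],None,fx=3,fy=3,interpolation=cv2.INTER_CUBIC))
cv2.imwrite("pics/f1.png",np.hstack(out)); o=ctrl.get_obs(); print(o["clock"],o["qvel"])
E
```

```text
19.65 [ 1.29085243 -1.29255139 -0.31024545  0.22950973  0.00733266 -0.1804309 ]
```

View pics/f1.png

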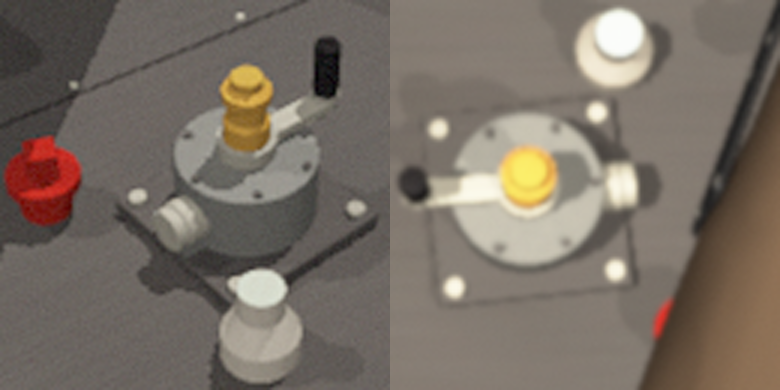

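The pin head sits flat against the boss in both crops (px (180,223) and (622,187)). The plug and reducer are unmoved, and the robot is clear.

```bash
python3 -c "
from plant import ctrl
print(ctrl.close_job())"
```

```text
the job is handed in; nothing more can be done
None
```

The job is handed in: the crank is held by the catch, the pin is fully home against the guide boss, nothing was forced, and the other things on the bench were left alone.

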